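Lay the tube that fits in the sloped code reader

TASK

Of the three look-alike capped tubes lying in the black tray, find the one whose length matches the sloped groove of the grey code reader (it fills the space between the two end stops with only a few millimetres to spare), and lay it down in both V supports of the groove, cap at the upper end, without letting it drop. The other two tubes must end up lying in the tray, and the wipes tub, the label roll and the hand cream must stay where they are.

Things in the scene. Friction and masses are not known exactly. Their poses are not given: they have to be found in the camera images.
- tube_p: Capped sample tube, white body with a paper band and a blue cap: 98 mm long over all, body 22 mm across, cap 26 mm across and 20 mm long at the +x end, about 25 g. Lies level in one notch of the tray. Origin on its axis at mid-length; x runs along the tube towards the cap. The three tubes differ in length only.
- tube_q: Capped sample tube, white body with a paper band and a blue cap: 118 mm long over all, body 22 mm across, cap 26 mm across and 20 mm long at the +x end, about 25 g. Lies level in one notch of the tray. Origin on its axis at mid-length; x runs along the tube towards the cap. The three tubes differ in length only.
- tube_r: Capped sample tube, white body with a paper band and a blue cap: 138 mm long over all, body 22 mm across, cap 26 mm across and 20 mm long at the +x end, about 25 g. Lies level in one notch of the tray. Origin on its axis at mid-length; x runs along the tube towards the cap. The three tubes differ in length only.
- tube_q_cap (a point): Middle of the cap of tube_q, on the axis, 49 mm from the tube's origin (10 mm short of its capped end).
- tray: Black tray, 150 mm (x) by 215 mm (y), fixed; origin under its centre at desk height, z up. Base 4 mm thick, rim 12 mm high. Two ribs at x = -22 and +22 mm (6 mm thick, 38 mm clear between) carry V notches at y = -65, 0, +65 mm. A tube lies in a notch along the tray's x, axis 34 mm above the desk, 19 mm clear beneath it between the ribs; caps point to +x, away from the robot.
- reader: Grey code reader stand, fixed to the desk, base 175 mm (x) by 80 mm (y); origin on its middle line in front of the base (114 mm short of the base's middle, 110 mm short of the groove's origin), at desk height, z up. Carries the groove, which rises towards the reader's +x (away from the robot) at 27 degrees.
- groove: Sloped groove on top of the reader. Origin on the axis of a tube lying in it, midway between the end stops, 84 mm above the desk; x runs up the slope (27 degrees), y level across, z square to the slope. V supports at x = -28 and +28 mm, 6 mm thick, 20 mm to either side, no higher than 2 mm above the tube axis; between them 50 mm clear, to 33 mm below the axis.
- stop_low (a point): Lower end stop of the groove: centre line of its flat inner face, at x = -64 mm in the groove's frame. Stop 32 mm wide, up to 4 mm above the tube axis. A tube stays where it is laid or slides a few mm down to this stop.
- stop_high (a point): Upper end stop of the groove: centre line of its flat inner face, at x = +64 mm in the groove's frame, so 128 mm between the stops. 32 mm wide, flat up to 4 mm above the tube axis, then a lip leaning outwards to 14 mm above it.
- wipes_tub: White and green wipes tub, 69 mm across, 133 mm high, standing loose behind the work; bystander. Origin at the centre of its underside.
- label_roll: Roll of labels, 60 x 113 x 72 mm, loose behind the work; bystander. Origin at the centre of its underside.
- cream_tube: Hand cream tube lying flat, 40 x 136 x 27 mm, loose behind the work on the right; bystander. Origin at the centre of its underside.
Mind the look-alikes: they are no part of the job. What is shaped like the tube_q but turquoise or yellow is not meant.

How it is judged:
At the end, for the whole second after the job is handed in: The 118 mm tube rests in both V supports: middle within 9 mm of the groove centre along the slope, 4 mm across and in height, axis within 0.08 rad, cap at the upper end. The other two lie in the tray: middle within 40 mm of its centre in x, 90 mm in y, axis 25 to 43 mm high (x of tube_q in the frame of groove between -0.009 and 0.009 m and y of tube_q in the frame of groove between -0.004 and 0.004 m and z of tube_q in the frame of groove between -0.004 and 0.004 m and angle between the x axis of tube_q and the x axis of groove, either way round below 0.08 rad and x of tube_q_cap in the frame of groove above 0.03 m and linear speed of tube_q below 0.02 m/s and x of tube_p in the frame of tray between -0.04 and 0.04 m and y of tube_p in the frame of tray between -0.09 and 0.09 m and z of tube_p in the frame of tray between 0.025 and 0.043 m and x of tube_r in the frame of tray between -0.04 and 0.04 m and y of tube_r in the frame of tray between -0.09 and 0.09 m and z of tube_r in the frame of tray between 0.025 and 0.043 m); the robot touches nothing.
It fails at once if the 118 mm tube is let go while its middle is more than 25 mm above its place in the groove (over 109 mm above the desk) (height (world z) of tube_q above 0.109 m and contact force between the fingers and tube_q below 0.05 N).
It fails at once if the wipes tub, the label roll or the hand cream is moved by more than 30 mm (distance of any of wipes_tub, label_roll, cream_tube from where it was at the start of the episode above 0.03 m).
It also fails if it takes over 45 s, if anything falls off the work surface, if the arm or the gripper's body presses on something with over 40 N, if the wrist force passes 120 N, or if a joint passes its speed limit or range.

ROBOT

A 6-joint arm with a two-finger parallel gripper is mounted at the origin on a cart in front of the work surface, level with it; the furniture and walls round the work are solid. World frame = base frame: x ahead of the robot, y to its left, z up, the work surface at z = 0. Lengths are in m, angles in rad, forces in N, time in s.
With the tool pointing down it reaches from about 0.325 to 0.9 m from the base axis. Payload 6.1 kg.
Tool frame: the origin (TCP) lies midway between the tips of the shut fingers; the grasp point (between the pads) lies 19 mm behind it; z points along the fingers, y is the line along which they close (so a half turn about z gives the same grasp; the last joint's range is limited). The gripper opens to 85 mm and grips with 20 to 120 N. Pads are 22 mm wide; open, the fingers measure 114 mm over their backs; the gripper's body (76 mm by 85 mm) begins 54 mm behind the grasp point. The pads swing forward as they close: fully open they stand 13 mm farther back than shut.
Start: joints at [-1.406, 0.22, 1.526, -0, 1.395, -0.126], TCP at [0.179, -0.599, 0.231] pointing down, gripper open.
Joint ranges: [-2.98, 2.98], [-0.91, 2.08], [0.09, 2.57], [-1.24, 4.39], [0.2, 2.65], [-2.68, 2.68]. Speed limits (rad/s): [2.57, 2.57, 3.01, 3.14, 3.14, 3.14].

INTERFACE

Orientations are given as [roll, pitch, yaw] about the fixed x, y, z axes, in that order (R = Rz(yaw) Ry(pitch) Rx(roll)).
In Python, from plant import movep, move_l, set_joints, gripper_to, hold, inverse_kinematics, observe, get_image, get_calibration, Unreachable, job_done gives the robot as it stands. Calls block until the motion is done:
- movep(position, orientation): joint-space move of the TCP to a pose.
- move_l(position, feed=0.15, rotation=None, max_force=None): straight line of the TCP; rotation=None keeps the orientation; feed is the mean speed in m/s. With max_force (N) it stops when the force on the tool has changed by that much, and returns True; else False.
- set_joints(angles): joint-space move.
- gripper_to(opening, f_grip=None): finger opening in m; f_grip is the grip in N (None keeps the last); returns when the fingers have stopped.
- hold(seconds).
- inverse_kinematics(position, orientation): joint angles nearest the present ones, or None.
- observe(): the state.
- get_image(name): name is "scene" or "top"; returns (picture, depth): 420x560x3 uint8, red, green, blue; 420x560 float32, m along the optical axis (not along the pixel's ray), 0 where there is no reading.
- get_calibration(name): a dict with "intrinsics" (3x3 intrinsics, pixels), "dist_coeffs" ([k1, k2, p1, p2, k3] as OpenCV has them; the pictures are not rectified), "world_from_camera" (4x4, takes a point from camera to world coordinates). Camera axes: x right, y down, z forward; pixel columns grow to the right and rows downward; lengths in m; the calibration is good to about 2 mm. A picture is of the moment at which its call begins. get_calibration takes no time and is no camera call.
A pose or a line that the arm cannot do raises Unreachable and nothing moves.
- job_done(): hands the job in; it is judged then, once.
The state is a dict: "time_s": time; "q": joint angles; "joint_velocities": joint speeds; "joint_torque": joint torques, N m; "eef_pos": TCP position; "tcp_rot": TCP orientation; "ft_force": force on the tool from outside, world axes, zero at the start; "torque": the same for the moment, N m; "opening": finger opening in m; "grasp_force": force on a finger pad.
Only numpy, scipy, OpenCV 4.12 (cv2) and the standard library are available. Lean on these libraries where they do the work, as an engineer would, in place of code of your own. Each camera call takes 0.05 s, during which the arm holds its last target. There are 200 camera calls.

## Working session

There is one attempt and no reset: what is moved stays moved. The work goes in short steps, each a Python script; the robot and the scene stay as the last script left them, time stands still between calls to the robot, and variables do not carry over. Pictures are saved under pics/ and viewed, at most 10 in all, crops included, and the job is handed in when it is done.

```bash
mkdir -p pics; ls
python3 - <<'E'
from plant import *
import cv2,numpy as np
for n in("scene","top"):
    p,d=get_image(n);cv2.imwrite(f"pics/{n}0.png",p[:,:,::-1]);np.save(f"pics/{n}0.npy",d)
    c=get_calibration(n);print(n,np.round(c["intrinsics"],1).tolist(),c["dist_coeffs"],np.round(c["world_from_camera"],3).tolist())
print(observe()["time_s"])
E
```

```text
pics
scene [[441.0, 0.0, 279.3], [0.0, 441.0, 204.4], [0.0, 0.0, 1.0]] [-0.09799352  0.          0.          0.          0.        ] [[-0.903, -0.311, 0.296, 0.182], [-0.429, 0.634, -0.643, 0.723], [0.013, -0.708, -0.706, 0.943], [0.0, 0.0, 0.0, 1.0]]
top [[424.8, 0.0, 276.1], [0.0, 424.8, 208.9], [0.0, 0.0, 1.0]] [-0.00904732  0.          0.          0.          0.        ] [[-0.018, -0.995, 0.102, 0.451], [-1.0, 0.018, -0.008, -0.054], [0.006, -0.103, -0.995, 1.032], [0.0, 0.0, 0.0, 1.0]]
0.1
```

View pics/scene0.png

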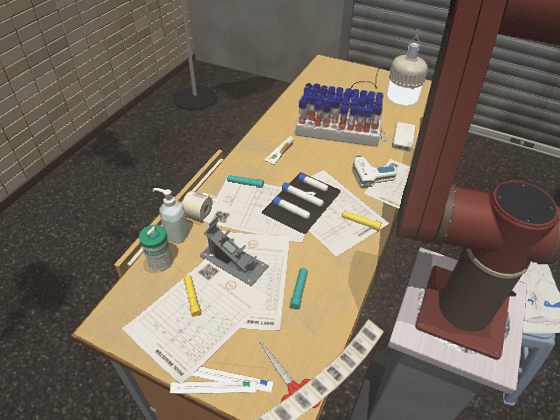

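View pics/top0.png

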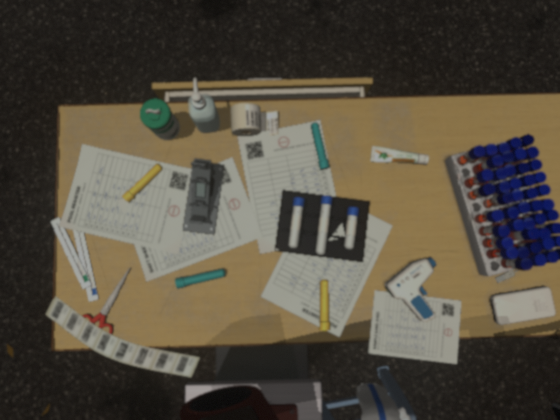

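The top view shows three blue-capped tubes in the tray. They sit at columns 296 (about 50 px long), 325 (about 60 px) and 350 (about 43 px). At about 1 m range these come to roughly 118, 140 and 101 mm, so the left one fits tube_q. The turquoise and yellow ones at (320,145), (200,278), (142,183) and (325,305) are decoys. The reader is at (203,195). I'll confirm with enlarged crops.

```bash
cat > h.py <<'E'
import numpy as np,cv2
from plant import *
def ray(n,uv):
    c=get_calibration(n);p=cv2.undistortPoints(np.array(uv,float).reshape(-1,1,2),np.array(c["intrinsics"]),np.array(c["dist_coeffs"])).reshape(-1,2)
    T=np.array(c["world_from_camera"]);return T[:3,3],np.c_[p,np.ones(len(p))]@T[:3,:3].T
def at_z(n,uv,z):
    o,d=ray(n,uv);return o+d*((np.atleast_1d(z)-o[2])/d[:,2])[:,None]
def cloud(n,dep):
    v,u=np.mgrid[:420,:560];o,d=ray(n,np.stack([u,v],-1).reshape(-1,2));return (o+d*dep.reshape(-1,1)).reshape(420,560,3)
E
python3 - <<'E'
from h import *
a=cv2.imread("pics/top0.png")
f=lambda x0,y0,x1,y1,s:cv2.resize(a[y0:y1,x0:x1],None,fx=s,fy=s,interpolation=cv2.INTER_CUBIC)
l=f(270,185,375,265,4.0);r=f(170,150,236,240,6.0)
im=np.zeros((600,800,3),np.uint8);im[:320,:420]=l;im[:540,420:816][:, :380]=r[:,:380]
cv2.imwrite("pics/crop.png",im)
b=cv2.imread("pics/scene0.png");cv2.imwrite("pics/crop2.png",cv2.resize(b[165:295,190:350],None,fx=4.6,fy=4.6,interpolation=cv2.INTER_CUBIC))
E
```

```text
(no output)
```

View pics/crop.png

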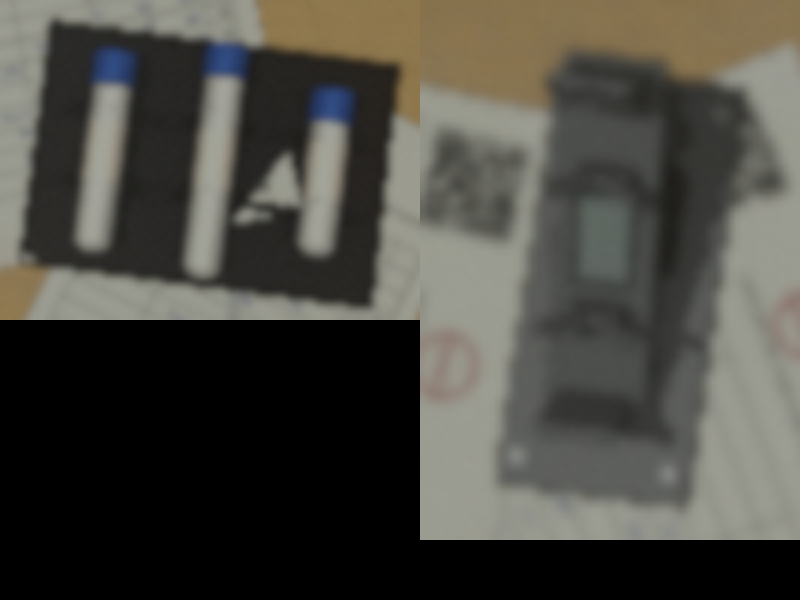

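View pics/crop2.png

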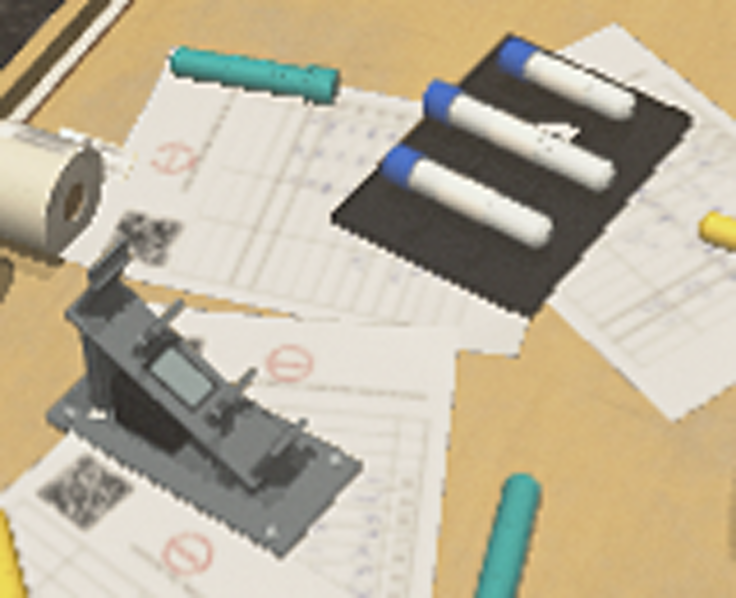

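Crop 1 shows the tray tubes with ends at crop pixels (117,48)–(92,252), (228,45)–(202,278) and (333,88)–(316,256), so about 51, 59 and 43 px. The left one is the middle length, white with a blue cap, and is therefore tube_q. Crop 2 shows the reader with its high stop at far left (110,265) and its low stop at (275,455). Next I compute the poses from depth and pixels.

Run:
```python
from h import *
np.set_printoptions(precision=4,suppress=True)
cr=lambda P,x0,y0,s:(np.array(P,float)+.5)/s-.5+[x0,y0]
# tubes (top cam), ends at axis height
for nm,P in dict(q=[(117,48),(92,252)],r=[(228,45),(202,278)],p=[(333,88),(316,256)]).items():
    w=at_z("top",cr(P,270,185,4),.036);print(nm,w[:,:2].tolist(),w.mean(0),np.linalg.norm(w[0]-w[1]),"yaw",np.arctan2(*(w[0]-w[1])[[1,0]]))
w=at_z("top",cr([(50,20),(399,67),(372,306),(22,265)],270,185,4),.012);print("tray",w[:,:2].tolist(),w.mean(0),"yaw",np.arctan2(*(w[0]-w[3])[[1,0]]),np.arctan2(*(w[1]-w[2])[[1,0]]),np.arctan2(*(w[0]-w[1])[[1,0]])-np.pi/2)
# cloud-based
C={};
for n in("top","scene"):
    d=np.load(f"pics/{n}0.npy");X=cloud(n,d);im=cv2.imread(f"pics/{n}0.png").astype(int);ok=(d>0);C[n]=(X,im,ok)
    # tubes
    for nm,c in dict(q=(.476,-.104),).items(): pass
    m=ok&(abs(X[...,0]-.45)<.14)&(abs(X[...,1]+.17)<.13)&(X[...,2]>.036)&(X[...,2]<.06)
    k,l,s,ce=cv2.connectedComponentsWithStats(m.astype(np.uint8))
    for i in range(1,k):
        if s[i,4]<60: continue
        P=X[l==i];c=P.mean(0);_,_,V=np.linalg.svd(P[:,:2]-c[:2]);v=V[0]*np.sign(V[0][0]);t=(P[:,:2]-c[:2])@v
        print(n,"tube",s[i,4],"mid",c[:2]+v*(t.max()+t.min())/2,"len",np.ptp(t),"yaw",np.arctan2(v[1],v[0]),"ztop",np.percentile(P[:,2],[50,98]))
    dm=ok&(X[...,0]>.3)&(X[...,0]<.6)&(X[...,1]>.05)&(X[...,1]<.25);print(n,"desk z",np.median(X[dm][:,2]))
    # reader base: grey, low
    g=(np.ptp(im,axis=2)<25)&(im.max(2)<140)
    m=ok&(abs(X[...,0]-.48)<.14)&(abs(X[...,1]-.115)<.09)&(X[...,2]>.004)&(X[...,2]<.16)
    print(n,"reader zhist",np.histogram(X[m][:,2],bins=np.arange(0,.15,.01))[0])
    np.save(f"pics/{n}_reader.npy",X[m])
```

```text
q [[0.5821552010650249, -0.11677614252953383], [0.46238076911162007, -0.09933140866647129]] [ 0.5223 -0.1081  0.036 ] 0.12103814807453844 yaw -0.14462960844980458
r [[0.5828027831155927, -0.1824809481324776], [0.44610941480098765, -0.16314484107448585]] [ 0.5145 -0.1728  0.036 ] 0.13805419941946862 yaw -0.14052373742400648
p [[0.5561454204219514, -0.24372605029298322], [0.4576513933618319, -0.230158870987912]] [ 0.5069 -0.2369  0.036 ] 0.09942405001213486 yaw -0.1368847996096265
tray [[0.6031207697413192, -0.07807431384908908], [0.5707491160983778, -0.2887891462781701], [0.4274844682874025, -0.2668122762275087], [0.455675737147744, -0.05844323202638353]] [ 0.5143 -0.173   0.012 ] yaw -0.13236323839120837 -0.15221395939990673 -0.1524360046492934
top tube 537 mid [ 0.5162 -0.1729] len 0.13720343372671395 yaw -0.14397384996080936 ztop [0.0433 0.0479]
top tube 460 mid [ 0.5224 -0.1084] len 0.11726037291831537 yaw -0.14869108680299026 ztop [0.0431 0.0477]
top tube 389 mid [ 0.5079 -0.2369] len 0.09840116057611331 yaw -0.13559325790436763 ztop [0.0433 0.0484]
top desk z 0.002447502202809204
top reader zhist [2279  291  410  145  179  227   80   13   25   27    0    0    0    0]
scene tube 181 mid [ 0.5101 -0.2328] len 0.09974793409003273 yaw -0.1540409455905474 ztop [0.0431 0.0487]
scene tube 262 mid [ 0.5194 -0.1689] len 0.13702227589041438 yaw -0.1419075485776258 ztop [0.0428 0.0478]
scene tube 254 mid [ 0.525  -0.1043] len 0.11990559979433955 yaw -0.14094814233733807 ztop [0.0424 0.0486]
scene desk z 0.00290413754556218
scene reader zhist [1748  279  314  144  116  154   62    8    9   19    0    0    0    0]
```

```bash
cat > r.py <<'E'
from h import *
from scipy.spatial.transform import Rotation as R
np.set_printoptions(precision=4,suppress=True)
cr=lambda P,x0,y0,s:(np.array(P,float)+.5)/s-.5+[x0,y0]
w=at_z("top",cr([(78,485),(268,505),(325,88)],170,150,6),.008);print("base corners top",w)
w2=at_z("scene",cr([(285,556),(362,462),(46,412)],190,165,4.6),.008);print("scene near-left(+y), near-right(-y), far-left(+y)",w2)
mid=[(w[0]+w[2])/2,(w2[1]+w2[2])/2]
print("base mid",mid, "yaw",[np.arctan2(*(a)[[1,0]]) for a in(w[2]-w[1],w2[2]-w2[0])],"across",np.arctan2(*(w[0]-w[1])[[1,0]])-np.pi/2,np.arctan2(*(w2[0]-w2[1])[[1,0]])-np.pi/2)
b=np.mean(mid,0);yaw=-.13
for n in("top","scene"):
    d=np.load(f"pics/{n}0.npy");X=cloud(n,d)
    q=(X-[b[0],b[1],0])@R.from_euler('z',yaw).as_matrix()
    m=(d>0)&(abs(q[...,0])<.1)&(abs(q[...,1])<.06)&(q[...,2]>.015)
    P=q[m];print(n,"z hist",np.histogram(P[:,2],bins=np.arange(0,.15,.01))[0])
    # groove coords: groove origin at base mid -4mm in x
    g=(P-[-.004,0,.084])@R.from_euler('y',-27,degrees=True).as_matrix()
    s=(abs(g[:,1])<.03)&(abs(g[:,0])<.1)&(g[:,2]>-.05);g=g[s]
    for x in np.arange(-.08,.1,.006):
        e=g[abs(g[:,0]-x)<.003]
        if len(e)>3: print("%.3f n%d zmed %.4f z95 %.4f  y %.4f..%.4f"%(x,len(e),np.median(e[:,2]),np.percentile(e[:,2],95),e[:,1].min(),e[:,1].max()))
    pl=g[(abs(g[:,1])<.012)&(abs(g[:,0])<.02)]
    A=np.c_[pl[:,:2],np.ones(len(pl))];print("plane",np.linalg.lstsq(A,pl[:,2],rcond=None)[0],len(pl))
E
python3 r.py
```

```text
base corners top [[0.5087 0.1634 0.008 ]
 [0.4993 0.0872 0.008 ]
 [0.6689 0.0635 0.008 ]]
scene near-left(+y), near-right(-y), far-left(+y) [[0.5119 0.1657 0.008 ]
 [0.5026 0.0889 0.008 ]
 [0.6854 0.1379 0.008 ]]
base mid [array([0.5888, 0.1134, 0.008 ]), array([0.594 , 0.1134, 0.008 ])] yaw [np.float64(-0.1393927676198035), np.float64(-0.15873651706079514)] across -0.12247664391487212 -0.12132360855081115
top z hist [  0  16 100 155 192 235 135 172  95  51  15  22  34   7]
-0.068 n70 zmed -0.0086 z95 0.0063  y -0.0179..0.0211
-0.062 n91 zmed -0.0241 z95 0.0036  y -0.0190..0.0190
-0.056 n43 zmed -0.0327 z95 -0.0299  y -0.0193..0.0183
-0.050 n40 zmed -0.0334 z95 -0.0311  y -0.0193..0.0193
-0.044 n33 zmed -0.0329 z95 -0.0304  y -0.0193..0.0186
-0.038 n10 zmed -0.0337 z95 -0.0301  y -0.0187..0.0041
-0.032 n29 zmed -0.0299 z95 0.0002  y -0.0185..0.0195
-0.026 n97 zmed -0.0206 z95 0.0002  y -0.0184..0.0203
-0.020 n40 zmed -0.0325 z95 -0.0306  y -0.0195..0.0198
-0.014 n44 zmed -0.0328 z95 -0.0306  y -0.0201..0.0181
-0.008 n45 zmed -0.0328 z95 -0.0290  y -0.0224..0.0214
-0.002 n45 zmed -0.0
[... 1530 characters left out ...]
20  y -0.0185..0.0230
0.010 n41 zmed -0.0341 z95 -0.0302  y -0.0183..0.0215
0.016 n38 zmed -0.0345 z95 -0.0313  y -0.0188..0.0218
0.022 n33 zmed -0.0338 z95 -0.0305  y -0.0178..0.0195
0.028 n49 zmed -0.0250 z95 -0.0009  y -0.0199..0.0210
0.034 n34 zmed -0.0323 z95 -0.0028  y -0.0164..0.0199
0.040 n32 zmed -0.0339 z95 -0.0315  y -0.0178..0.0199
0.046 n33 zmed -0.0338 z95 -0.0308  y -0.0163..0.0207
0.052 n37 zmed -0.0347 z95 -0.0307  y -0.0181..0.0199
0.058 n38 zmed -0.0336 z95 -0.0297  y -0.0182..0.0208
0.064 n49 zmed -0.0325 z95 0.0027  y -0.0185..0.0197
0.070 n47 zmed 0.0022 z95 0.0107  y -0.0159..0.0184
0.076 n32 zmed 0.0104 z95 0.0134  y -0.0169..0.0199
plane [-0.0116  0.0194 -0.0333] 122
```

Both cameras agree to about 2 mm: reader yaw is about -0.143 and the groove origin is about (0.5875, 0.1145, 0.084). I'll check reachability and then grasp tube_q at mid-length.

```bash
cat >> h.py <<'E'
from scipy.spatial.transform import Rotation as Rot
YT,YG,S=-.145,-.143,np.deg2rad(27)
Q=np.array([.5235,-.1065,.034]);G=np.array([.5875,.1145,.084])
OT,OG=[np.pi,0,YT],[np.pi,-S,YG]
RG=Rot.from_euler('xyz',[0,-S,YG]).as_matrix()
def tcp(p,o): return (np.array(p)+.019*Rot.from_euler('xyz',o).as_matrix()[:,2]).tolist()
E
python3 - <<'E'
from h import *
o=observe();print(o["eef_pos"],o["tcp_rot"])
for f in(0,np.pi):
    for p,r in((Q+[0,0,.1],OT),(Q,OT),(G+RG@[0,0,.1],OG),(G,OG)):
        rr=Rot.from_euler('xyz',r)*Rot.from_euler('z',f);e=rr.as_euler('xyz').tolist()
        q=inverse_kinematics(tcp(p,r),e);print(f,None if q is None else np.round(q,2))
E
```

```text
[ 0.17909482 -0.59821084  0.23026907] [-3.13978749e+00 -2.16668525e-04  2.90814973e-01]
0 [-0.35  0.12  1.87 -0.    1.15  1.37]
0 [-0.35  0.27  1.91 -0.    0.96  1.37]
0 [ 0.15 -0.16  2.13 -0.2   0.72  1.99]
0 [ 0.12  0.1   2.08 -0.24  0.52  2.02]
3.141592653589793 [-0.35  0.12  1.87 -0.    1.15 -1.77]
3.141592653589793 [-0.35  0.27  1.91 -0.    0.96 -1.77]
3.141592653589793 [ 0.15 -0.16  2.13 -0.2   0.72 -1.15]
3.141592653589793 [ 0.12  0.1   2.08 -0.24  0.52 -1.12]
```

Run:
```python
from h import *
np.set_printoptions(precision=4,suppress=True)
gripper_to(.05,30)
movep(tcp(Q+[0,0,.10],OT),OT)
print(move_l(tcp(Q+[0,0,.0],OT),feed=.12,max_force=8))
o=observe();print(o["time_s"],o["eef_pos"],o["ft_force"])
gripper_to(0.0,30)
o=observe();print(o["time_s"],o["opening"],o["grasp_force"],o["ft_force"])
move_l(tcp(Q+[0,0,.12],OT),feed=.1)
o=observe();print(o["time_s"],o["eef_pos"],o["opening"],o["grasp_force"],o["ft_force"])
for n in("scene","top"):
    p,d=get_image(n);cv2.imwrite(f"pics/{n}1.png",p[:,:,::-1]);np.save(f"pics/{n}1.npy",d)
a,b=cv2.imread("pics/scene1.png"),cv2.imread("pics/top1.png")
r=lambda i:cv2.resize(i,(400,400),interpolation=cv2.INTER_CUBIC)
cv2.imwrite("pics/g1.png",np.hstack([r(a[130:250,240:360]),r(b[150:270,260:380])]))
```

```text
False
3.7167 [ 0.5242 -0.1068  0.0158] [0.126  0.789  1.6589]
4.075 0.02081465430826575 29.743227660655975 [-1.6112 -4.6079  2.0939]
5.425 [ 0.5229 -0.1063  0.1341] 0.020632558898633545 29.580235183238983 [ 0.2718  0.0626 -0.3409]
```

View pics/g1.png

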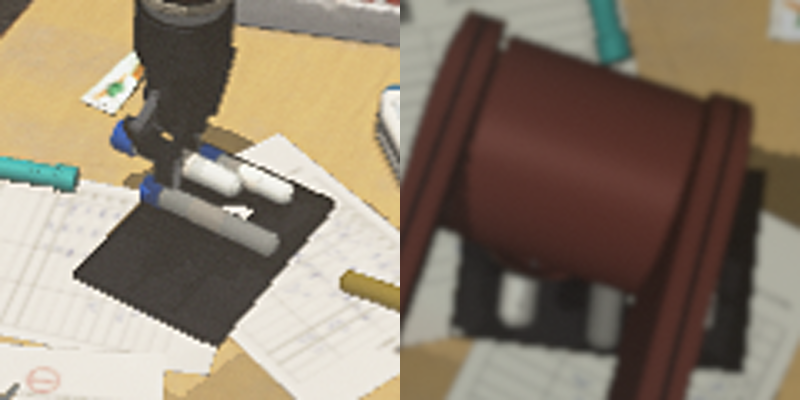

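The left half (scene camera) shows tube_q held level, cap at (125,135) and body end at (240,185), with the other two still in the tray. Next I move over the groove and measure the held tube in the groove frame.

Run:
```python
from h import *
np.set_printoptions(precision=4,suppress=True)
move_l(tcp(Q+[0,0,.17],OT),feed=.15)
up=G+RG@[0.001,0,.09]
movep(tcp(up,OG),OG)
move_l(tcp(G+RG@[0.001,0,.045],OG),feed=.12)
hold(.3)
o=observe();print(o["time_s"],o["eef_pos"],tcp(G+RG@[0.001,0,.045],OG),o["tcp_rot"],o["opening"],o["grasp_force"],o["ft_force"])
for n in("scene","top"):
    p,d=get_image(n);cv2.imwrite(f"pics/{n}2.png",p[:,:,::-1]);np.save(f"pics/{n}2.npy",d)
    X=cloud(n,d);g=(X-G)@RG
    m=(d>0)&(abs(g[...,0])<.09)&(abs(g[...,1])<.022)&(abs(g[...,2]-.045)<.024)
    hsv=cv2.cvtColor(p,cv2.COLOR_RGB2HSV)
    for x in np.arange(-.075,.08,.005):
        e=g[m&(abs(g[...,0]-x)<.0025)]
        if len(e)>2: print(n,"%.3f n%d y %.4f..%.4f z %.4f..%.4f"%(x,len(e),*np.percentile(e[:,1],[5,95]),*np.percentile(e[:,2],[5,95])))
    for k,z in (("x<0",g[m&(g[...,0]<-.03)]),("x>0",g[m&(g[...,0]>.03)])):
        if len(z): print(n,k,z[:,0].min(),z[:,0].max())
a,b=cv2.imread("pics/scene2.png"),cv2.imread("pics/top2.png")
r=lambda i:cv2.resize(i,(400,400),interpolation=cv2.INTER_CUBIC)
cv2.imwrite("pics/g2.png",np.hstack([r(a[170:290,180:300]),r(b[140:260,140:260])]))
```

```text
7.7583 [0.5771 0.1162 0.1085] [0.5766986408996422, 0.11605520965874591, 0.10762016012863712] [-3.1412 -0.4726 -0.1431] 0.02104653960631123 29.551941454410553 [-0.032  -0.0446  0.2527]
scene -0.055 n10 y -0.0028..0.0061 z 0.0456..0.0554
scene -0.050 n17 y -0.0067..0.0098 z 0.0426..0.0565
scene -0.045 n19 y -0.0067..0.0111 z 0.0447..0.0554
scene -0.040 n17 y -0.0055..0.0111 z 0.0439..0.0552
scene -0.035 n17 y -0.0033..0.0109 z 0.0462..0.0558
scene -0.030 n16 y -0.0048..0.0102 z 0.0431..0.0548
scene -0.025 n20 y -0.0059..0.0102 z 0.0386..0.0580
scene -0.020 n18 y -0.0061..0.0107 z 0.0457..0.0560
scene -0.015 n20 y -0.0068..0.0123 z 0.0461..0.0563
scene -0.010 n8 y 0.0036..0.0153 z 0.0429..0.0630
scene 0.020 n9 y 0.0030..0.0101 z 0.0448..0.0541
scene 0.025 n17 y -0.0057..0.0104 z 0.0443..0.0552
scene 0.030 n20 y -0.0055..0.0100 z 0.0405..0.0558
scene 0.035 n19 y -0.0074..0.0096 z 0.0428..0.0562
scene 0.040 n20 y -0.0076..0.0105 z 0.0422..0.0569
scene 0.045 n22 y -0.0072..0.0125 z 0.0431..0.0574
scene 0.050 n19 y -0.0071..0.0120 z 0.0450..0.0590
scene 0.055 n22 y -0.0070..0.0133 z 0.0451.
[... 195 characters left out ...]
0.0521..0.0545
top 0.000 n15 y 0.0004..0.0107 z 0.0508..0.0641
top 0.005 n30 y -0.0200..0.0160 z 0.0374..0.0659
top 0.010 n65 y -0.0183..0.0160 z 0.0343..0.0642
top 0.015 n29 y -0.0124..0.0094 z 0.0488..0.0657
top 0.020 n23 y -0.0108..0.0068 z 0.0471..0.0568
top 0.025 n21 y -0.0109..0.0073 z 0.0466..0.0557
top 0.030 n21 y -0.0106..0.0072 z 0.0480..0.0567
top 0.035 n27 y -0.0102..0.0080 z 0.0478..0.0568
top 0.040 n22 y -0.0128..0.0093 z 0.0434..0.0589
top 0.045 n29 y -0.0132..0.0093 z 0.0464..0.0586
top 0.050 n30 y -0.0128..0.0090 z 0.0472..0.0580
top 0.055 n28 y -0.0130..0.0108 z 0.0468..0.0576
top 0.060 n40 y -0.0119..0.0093 z 0.0376..0.0576
top x>0 0.030040573728242592 0.059811916822805594
```

View pics/g2.png

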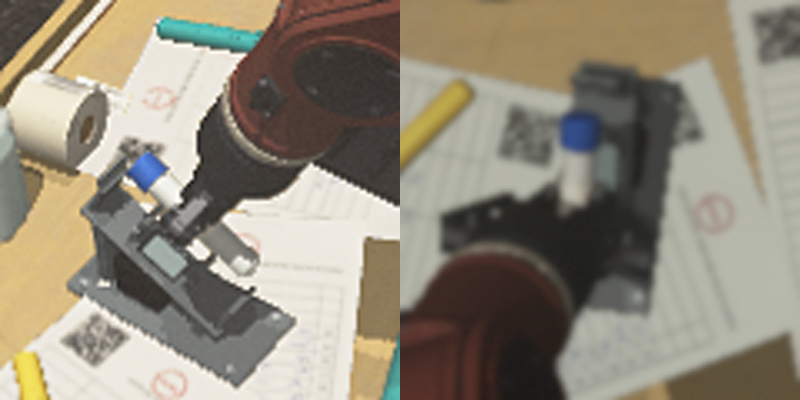

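The tube is held parallel to the groove. In the groove frame its middle is at about x = +1 mm and y = -0.5 mm, with cap up at (145,165) in the left half. I'll lower it along the groove normal until contact.

Run:
```python
from h import *
np.set_printoptions(precision=4,suppress=True)
t=lambda z:tcp(G+RG@[0.001,0,z],OG)
def st(k):
    o=observe();e=RG.T@(o["eef_pos"]-np.array(t(0)));print(k,round(o["time_s"],2),"off",e,o["ft_force"]@RG,o["opening"],o["grasp_force"])
print(move_l(t(.008),feed=.1,max_force=6));st("a")
print(move_l(t(-.003),feed=.02,max_force=4));st("b")
```

```text
False
a 8.38 off [-0.0004 -0.0001  0.0078] [ 0.294  -0.7369  0.4358] 0.020851974071585067 29.551902115345
True
b 8.81 off [0.0007 0.0004 0.0008] [0.468  0.0985 5.2473] 0.021019815190429773 30.043191611766815
```

Run:
```python
from h import *
np.set_printoptions(precision=4,suppress=True)
t=lambda z:tcp(G+RG@[0.001,0,z],OG)
gripper_to(.026);hold(.2);gripper_to(.045)
move_l(t(.11),feed=.1)
q=list(observe()["q"]);q[0]-=.9;set_joints(q)
print(observe()["time_s"],observe()["eef_pos"])
hold(.3)
for n in("scene","top"):
    p,d=get_image(n);cv2.imwrite(f"pics/{n}3.png",p[:,:,::-1])
    X=cloud(n,d);g=(X-G)@RG
    m=(d>0)&(abs(g[...,0])<.063)&(abs(g[...,1])<.018)&(g[...,2]>.004)&(g[...,2]<.02)
    P=g[m];
    for s in(-1,1):
        e=P[(P[:,0]*s>.02)];print(n,s,"x",e[:,0].min(),e[:,0].max(),"y",np.percentile(e[:,1],[5,95]).mean(),"z95",np.percentile(e[:,2],95))
a,b=cv2.imread("pics/scene3.png"),cv2.imread("pics/top3.png")
r=lambda i:cv2.resize(i,(400,400),interpolation=cv2.INTER_CUBIC)
cv2.imwrite("pics/g3.png",np.hstack([r(a[170:290,180:300]),r(b[120:320,150:350])]))
```

```text
12.5583 [ 0.4347 -0.3533  0.1647]
scene -1 x -0.06242011267727192 -0.020029060606881977 y 0.0022721691274449297 z95 0.011115996058936699
scene 1 x 0.02074688235639265 0.060315027378791485 y 0.0023626466471992433 z95 0.0137364525734641
top -1 x -0.05891667339796056 -0.020170243681486188 y -0.0006208261916888546 z95 0.01338135816183156
top 1 x 0.020190946535212865 0.05959323334620247 y -0.0012554597469347515 z95 0.01349026618531566
```

View pics/g3.png

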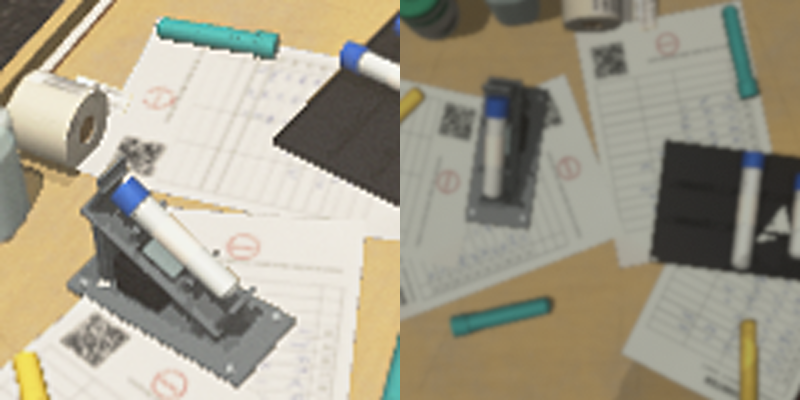

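The tube lies in both V supports with its cap at the upper stop, from (125,190) to (225,285) in the left half. The other tubes look undisturbed in the tray and the arm is clear.

```bash
python3 -c "
from plant import *
print(observe()['ft_force'],job_done())"
```

```text
the job is handed in; nothing more can be done
[ 0.15323587  0.06643777 -0.00686749] None
```

I laid the 118 mm tube in both V supports of the groove, cap at the upper end, and handed the job in at about 12.6 s on the robot's clock; the other two tubes were still in the tray, nothing else was handled, and no verdict came back.

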